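Find the tired shock mount and push its tag down

ROBOT

A 6-joint arm with a two-finger parallel gripper is mounted at the origin on the work surface. World frame = base frame: x ahead of the robot, y to its left, z up, the work surface at z = 0. Lengths are in m, angles in rad, forces in N, time in s.
With the tool pointing down it reaches from about 0.325 to 0.875 m from the base axis. Payload 4.4 kg.
Tool frame: the origin (TCP) lies where the fingers leave the gripper's body, on its centre line; the fingertips stand 73 mm ahead of it and the grasp point (between the pads) lies 54 mm ahead of it; z points along the fingers, y is the line along which they close (so a half turn about z gives the same grasp; the last joint's range is limited). The gripper opens to 85 mm and grips with 20 to 120 N. Pads are 22 mm wide; open, the fingers measure 114 mm over their backs; the gripper's body (76 mm by 85 mm) begins 54 mm behind the grasp point. The pads swing forward as they close: fully open they stand 13 mm farther back than shut.
Start: joints at [-1.333, 0.207, 1.542, -0, 1.393, -0.15], TCP at [0.218, -0.532, 0.304] pointing down, gripper open.
Joint ranges: [-2.73, 2.73], [-0.86, 2.22], [0.23, 2.46], [-1.11, 4.25], [0.08, 2.63], [-2.82, 2.82]. Speed limits (rad/s): [2.79, 2.79, 3.14, 3.14, 3.14, 3.14].

INTERFACE

Orientations are given as [roll, pitch, yaw] about the fixed x, y, z axes, in that order (R = Rz(yaw) Ry(pitch) Rx(roll)).
In Python, from plant import env, optics, ticket gives the robot as it stands.
- The arm moves only by the shell command python3 -m creep 'ROWS' [OPENING] [FORCE]. ROWS is text: rows parted by semicolons, each of 6 numbers parted by spaces: the shift along the tool's x, y, z as a fraction of full scale, then the turn, a rotation vector about the tool's x, y, z as a fraction of full scale. A call has 1 to 10 rows; each row shifts and turns the commanded pose from where the row before left it, along the tool's axes as they then stand; what a row does not reach is not made up. Full scale, the value 1, is 20 mm for a shift and 0.12 rad for a turn. A row lasts 1/10 s, in which the tool goes at most 50 mm and 8.59 degrees, less where a joint would pass 70% of its speed; a pose out of reach is approached as far as the arm can. A call with a number of a shift or a turn outside -1 to 1 is refused whole. A call with a gripper value outside its range is refused whole. OPENING is the gripper's target within -1 to 1 (fully open at 1, half-way at 0, shut at -1), set as the call begins (- or left out, the last holds). The fingers move at their own pace and stop on an object; FORCE is the grip in N (left out, the last holds). Time passes only in rows, so rows that do not move let the fingers close. It gives the time, the measured TCP pose, the force, the opening and the grip force at its end, in the units of the state.
- env.sense(): the state, without advancing time (a new reading comes with each control period).
- optics.get_image(name): name is "scene" or "top"; returns (picture, depth): 384x512x3 uint8, red, green, blue; 384x512 float32, m along the optical axis (not along the pixel's ray), 0 where there is no reading.
- optics.get_calibration(name): a dict with "K" (3x3 intrinsics, pixels), "R" (3x3) and "t" (3): a world point X has camera coordinates R X + t. Camera axes: x right, y down, z forward; pixel columns grow to the right and rows downward; lengths in m; the calibration is good to about 2 mm. A picture is of the moment at which its call begins. get_calibration takes no time and is no camera call.
- ticket.close_job(): hands the job in; it is judged then, once.
The state is a dict: "t": time; "q": joint angles; "qd": joint speeds; "joint_efforts": joint torques, N m; "ee_pos": TCP position; "ee_rot": TCP orientation; "contact_force": force on the tool from outside, world axes, zero at the start; "ft_torque": the same for the moment, N m; "opening": finger opening in m; "grip_force": force on a finger pad.
Only numpy, scipy, OpenCV 4.12 (cv2) and the standard library are available. Lean on these libraries where they do the work, as an engineer would, in place of code of your own. Each camera call takes 0.05 s, during which the arm holds its last target. There are 200 camera calls.

TASK

Three spring shock mounts stand on loose test blocks, and one of them has gone soft. With closed fingertips press the round black pad of each down a few millimetres, in turn from the robot's left to its right, to feel which is the softest; then push the white tag on that same block fully down. Leave the other two tags up, do not lift, tip or shift the blocks, and leave the tools and parts around them alone.

Things in the scene. Friction and masses are not known exactly. Their poses are not given: they have to be found in the camera images.
- block_a: Test block A: a plain steel-grey slab 130 x 70 x 18 mm (about 0.9 kg) standing loose on the thin blue mat. Its origin is the centre of its underside, z up. On it, 27 mm towards +x of the block, stands a spring shock mount with a round black pad; 38 mm towards -x stands its own tag. Blocks, pads and tags look alike; the softest is not marked, and any of the three places (left, middle, right) may hold it.
- pad_a_top (a point): Centre of the top face of block A's pad: a black cap 40 mm across with a 33 mm rubber disc on it, standing level on a coil spring. 52 mm above the block's underside (about 55 mm above the table) at rest; it moves down with the pad. Press straight down.
- pad_a (a joint): How far the pad of block A has been pressed down, m: 0 at rest, 0.015 at its stop; it springs back. Every pad begins to yield at about 1 N. At 6 N the softest pad sinks about 11 mm, each of the other two only about 3 to 6 mm.
- tag_a_top (a point): Centre of the top face of block A's tag: a flat white plastic plate 24 x 26 x 6 mm on a square steel stem, sliding in a small dark steel guide beside the pad. Fully up it is 51 mm above the block's underside, fully down 35 mm. It moves with the tag.
- tag_a (a joint): How far the tag of block A has been pushed down, m: 0 to 0.003 at the start (up), 0.016 fully down at its stop. It drags at about 2.5 N and stays where it is left.
- block_b: Test block B: a plain steel-grey slab 130 x 70 x 18 mm (about 0.9 kg) standing loose on the thin blue mat. Its origin is the centre of its underside, z up. On it, 27 mm towards +x of the block, stands a spring shock mount with a round black pad; 38 mm towards -x stands its own tag. Blocks, pads and tags look alike; the softest is not marked, and any of the three places (left, middle, right) may hold it.
- pad_b_top (a point): Centre of the top face of block B's pad: a black cap 40 mm across with a 33 mm rubber disc on it, standing level on a coil spring. 52 mm above the block's underside (about 55 mm above the table) at rest; it moves down with the pad. Press straight down.
- pad_b (a joint): How far the pad of block B has been pressed down, m: 0 at rest, 0.015 at its stop; it springs back. Every pad begins to yield at about 1 N. At 6 N the softest pad sinks about 11 mm, each of the other two only about 3 to 6 mm.
- tag_b_top (a point): Centre of the top face of block B's tag: a flat white plastic plate 24 x 26 x 6 mm on a square steel stem, sliding in a small dark steel guide beside the pad. Fully up it is 51 mm above the block's underside, fully down 35 mm. It moves with the tag.
- tag_b (a joint): How far the tag of block B has been pushed down, m: 0 to 0.003 at the start (up), 0.016 fully down at its stop. It drags at about 2.5 N and stays where it is left.
- block_c: Test block C: a plain steel-grey slab 130 x 70 x 18 mm (about 0.9 kg) standing loose on the thin blue mat. Its origin is the centre of its underside, z up. On it, 27 mm towards +x of the block, stands a spring shock mount with a round black pad; 38 mm towards -x stands its own tag. Blocks, pads and tags look alike; the softest is not marked, and any of the three places (left, middle, right) may hold it.
- pad_c_top (a point): Centre of the top face of block C's pad: a black cap 40 mm across with a 33 mm rubber disc on it, standing level on a coil spring. 52 mm above the block's underside (about 55 mm above the table) at rest; it moves down with the pad. Press straight down.
- pad_c (a joint): How far the pad of block C has been pressed down, m: 0 at rest, 0.015 at its stop; it springs back. Every pad begins to yield at about 1 N. At 6 N the softest pad sinks about 11 mm, each of the other two only about 3 to 6 mm.
- tag_c_top (a point): Centre of the top face of block C's tag: a flat white plastic plate 24 x 26 x 6 mm on a square steel stem, sliding in a small dark steel guide beside the pad. Fully up it is 51 mm above the block's underside, fully down 35 mm. It moves with the tag.
- tag_c (a joint): How far the tag of block C has been pushed down, m: 0 to 0.003 at the start (up), 0.016 fully down at its stop. It drags at about 2.5 N and stays where it is left.
- screwdriver: Screwdriver, 150 mm long, lying on the mat between the left and middle blocks. A bystander, to be left alone; origin at its underside.
- screw_cup: Small steel screw cup, 44 mm across and 28 mm high, between the middle and right blocks. A bystander, to be left alone; origin at its underside.
- heatsink: Finned aluminium heat sink, 50 x 50 x 28 mm, beyond the blocks. A bystander, to be left alone; origin at its underside.
- spool: Grey solder spool, 52 mm across and 38 mm high, standing on end, nearer the robot than the blocks. A bystander, to be left alone; origin at its underside.
- tweezers: Steel tweezers, 125 mm long, lying beyond the blocks. A bystander, to be left alone; origin at its underside.
- brush: Small brush, 160 mm long, lying to the left of the left block. A bystander, to be left alone; origin at its underside.
- flux: White flux bottle, 36 mm across and 70 mm high, beyond the blocks. A bystander, to be left alone; origin at its underside.
There are look-alikes about, which are no part of the job. Leave any yellow look-alike of the block_b alone.

How it is judged:
By the outcome, as a careful person would: the job done as asked, in the order asked, and still so for the second after the job is handed in, with the robot touching nothing.
It also fails if it takes over 48 s, if anything falls off the work surface, if the arm or the gripper's body presses on something with over 40 N, if the wrist force passes 120 N, or if a joint passes its speed limit or range.

## Working session

There is one attempt and no reset: what is moved stays moved. The work goes in short steps, Python scripts to look and compute and a shell command to move; the robot and the scene stay as the last step left them, time stands still between calls to the robot, and variables do not carry over. Pictures are saved under pics/ and viewed, at most 10 in all, crops included, and the job is handed in when it is done.

```bash
mkdir -p pics; ls; python3 - <<'E'
from plant import env, optics
import numpy as np, cv2
s=env.sense(); print({k:np.round(v,3) for k,v in s.items()})
for n in ("scene","top"):
    im,d=optics.get_image(n); c=optics.get_calibration(n)
    cv2.imwrite(f"pics/{n}0.png",im[:,:,::-1]); np.savez(f"/tmp/{n}.npz",im=im,d=d,**c)
    print(n,c, (d>0).mean())
E
```

```text
pics
{'t': np.float64(0.0), 'q': array([-1.332,  0.207,  1.543, -0.   ,  1.393, -0.15 ]), 'qd': array([ 0.   ,  0.003, -0.001, -0.001,  0.002, -0.   ]), 'joint_efforts': array([-1.0000e-03, -3.8304e+01, -2.9159e+01, -0.0000e+00,  1.1000e-02,
       -0.0000e+00]), 'ee_pos': array([ 0.218, -0.531,  0.303]), 'ee_rot': array([-3.139, -0.   ,  0.389]), 'contact_force': array([ 0.663, -0.191, -0.182]), 'ft_torque': array([ 0.015,  0.009, -0.021]), 'grip_force': np.float64(0.0), 'opening': np.float64(0.086)}
scene {'K': array([[432.488726  ,   0.        , 253.92214616],
       [  0.        , 432.488726  , 195.47871383],
       [  0.        ,   0.        ,   1.        ]]), 'R': array([[ 0.31316332,  0.94952822, -0.01802487],
       [ 0.6185737 , -0.2183394 , -0.75478109],
       [-0.72062148,  0.22522004, -0.65572907]]), 't': array([-0.20642581, -0.24082002,  1.44206796])} 0.9959157307942709
top {'K': array([[373.19398942,   0.        , 257.70831129],
       [  0.        , 373.19398942, 187.68502342],
       [  0.        ,   0.        ,   1.        ]]), 'R': array([[-0.01848942, -0.99976598, -0.01123031],
       [-0.99886374,  0.01896386, -0.0437219 ],
       [ 0.04392464,  0.01040916, -0.99898062]]), 't': array([0.05672852, 0.47296926, 1.0220269 ])} 0.9962412516276041
```

View pics/top0.png

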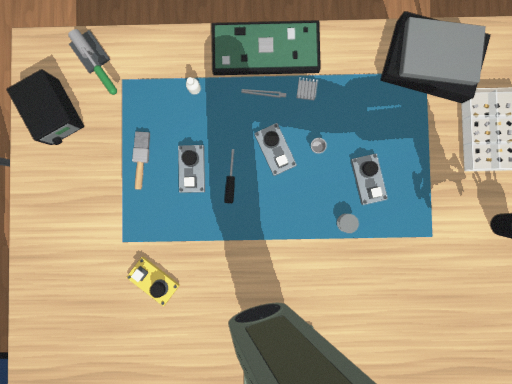

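View pics/scene0.png

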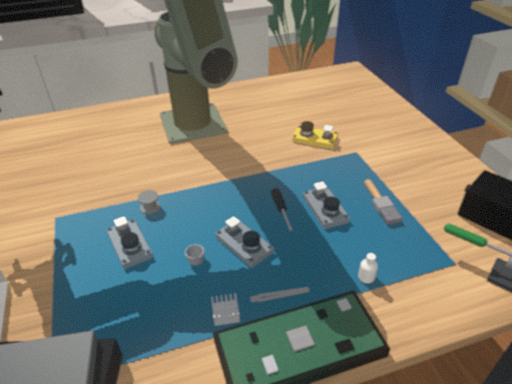

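The top view shows three grey blocks on the mat. Candidates, pad / tag pixels:
- Left: (190,158) / (188,182)
- Middle: (271,139) / (281,160)
- Right: (370,169) / (376,192)
- Yellow look-alike: (158,288) / (138,274), off the mat, excluded

The scene view agrees. Image left is +y, the robot's left. Next I'll measure the pads and tags and check them in a close crop.

```bash
cat > h.py <<'E'
import numpy as np, cv2
def ray(c,uv,z):
    d=c["R"].T@np.linalg.inv(c["K"])@np.array([uv[0],uv[1],1.]); o=-c["R"].T@c["t"]
    return o+d*(z-o[2])/d[2]
def blob(mask,uv,r=14):
    m=np.zeros(mask.shape,np.uint8); x,y=map(int,uv); m[y-r:y+r,x-r:x+r]=mask[y-r:y+r,x-r:x+r]
    n,l,s,ce=cv2.connectedComponentsWithStats(m); i=1+np.argmax(s[1:,4]); return ce[i],s[i,4]
E
python3 - <<'E'
from h import *
G={"top":dict(L=((190,158),(188,182)),M=((271,139),(281,160)),R=((370,169),(376,192))),
 "scene":dict(L=((331,204),(320,187)),M=((251,240),(233,224)),R=((130,241),(121,224)))}
for n in G:
    c=np.load(f"/tmp/{n}.npz"); im=c["im"]; g=im.max(2)
    for k,(p,t) in G[n].items():
        (pc,pa),(tc,ta)=blob((g<60).astype(np.uint8),p),blob((im.min(2)>205).astype(np.uint8),t,10)
        P,T=ray(c,pc,.055 if n=="top" else .051),ray(c,tc,.053); 
        print(n,k,pc.round(1),pa,P.round(4),tc.round(1),ta,T.round(4),"dist",np.linalg.norm((P-T)[:2]).round(4),"yaw",np.arctan2(*(P-T)[[1,0]]).round(3))
im=np.load("/tmp/top.npz")["im"]
cv2.imwrite("pics/crop0.png",cv2.resize(im[110:215,165:400],None,fx=3.4,fy=3.4,interpolation=cv2.INTER_CUBIC)[:,:,::-1])
E
```

```text
top L [189.2 157.5] 163 [0.556  0.2284 0.055 ] [188.6 181.2] 85 [0.4928 0.2309 0.053 ] dist 0.0633 yaw -0.039
top M [271.1 138.4] 161 [0.6027 0.0093 0.055 ] [281.4 159.7] 85 [ 0.5454 -0.0171  0.053 ] dist 0.0631 yaw 0.431
top R [369.4 168.2] 178 [ 0.5179 -0.2489  0.055 ] [376.4 191.7] 85 [ 0.4556 -0.2661  0.053 ] dist 0.0646 yaw 0.269
scene L [331.  203.9] 136 [0.5656 0.2293 0.051 ] [319.8 185.2] 53 [0.4935 0.2327 0.053 ] dist 0.0722 yaw -0.047
scene M [251.2 239. ] 180 [0.6128 0.0097 0.051 ] [232.1 221.1] 74 [ 0.5455 -0.0152  0.053 ] dist 0.0718 yaw 0.355
scene R [131.  243.4] 61 [ 0.5371 -0.2479  0.051 ] [120.2 220.9] 78 [ 0.4575 -0.2641  0.053 ] dist 0.0813 yaw 0.201
```

View pics/crop0.png

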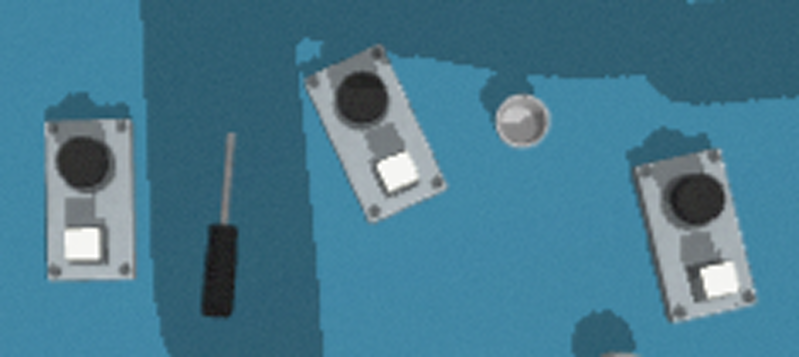

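The close crop confirms the choice: three grey blocks, each with a black pad on the far side and a white tag on the near side, with the screwdriver and cup between them. I'll go above the left pad with the fingers shut.

```bash
cat >> h.py <<'E'
def go(x,y,z):
    from plant import env
    from scipy.spatial.transform import Rotation as Ro
    s=env.sense(); R=Ro.from_euler("xyz",s["ee_rot"]).as_matrix()
    print("t",s["t"].round(2),"pos",s["ee_pos"].round(4),"rot",s["ee_rot"].round(3),"F",s["contact_force"].round(2),"units",(R.T@(np.array([x,y,z])-s["ee_pos"])/.02).round(2))
E
python3 -c "from h import go; go(.5575,.2285,.150)"
python3 -m creep '1 -.95 0 0 0 0;1 -.95 0 0 0 0;1 -.95 0 0 0 0;1 -.95 0 0 0 0;1 -.95 0 0 0 0;1 -.95 0 0 0 0;1 -.95 0 0 0 0;1 -.95 0 0 0 0;1 -.95 0 0 0 0;1 -.95 0 0 0 0' -1 20
python3 -m creep '1 -.95 0 0 0 0;1 -.95 0 0 0 0;1 -.95 0 0 0 0;1 -.95 0 0 0 0;1 -.95 0 0 0 0;1 -.95 0 0 0 0;1 -.95 0 0 0 0;1 -.95 0 0 0 0;1 -.95 0 0 0 0;1 -.95 0 0 0 0'
python3 -c "from h import go; go(.5575,.2285,.150)"
```

```text
t: 1.1
ee_pos: [0.3311, -0.2792, 0.3034]
ee_rot: [-3.141, 0.0, 0.389]
contact_force: [-0.4, -0.2, 0.2]
opening: -0.0002
grip_force: 0.0
t: 2.1
ee_pos: [0.444, -0.0276, 0.3035]
ee_rot: [-3.141, 0.001, 0.389]
contact_force: [-0.5, 0.3, 1.2]
opening: -0.0
grip_force: 0.0Traceback (most recent call last):
  File "<string>", line 1, in <module>
    from h import go; go(.5575,.2285,.150)
                      ~~^^^^^^^^^^^^^^^^^^
  File "h.py", line 12, in go
    print("t",s["t"].round(2),"pos",s["ee_pos"].round(4),"rot",s["ee_rot"].round(3),"F",s["contact_force"].round(2),"units",(R.T@(np.array([x,y,z])-s["ee_pos"])/.02).round(2))
              ^^^^^^^^^^^^
AttributeError: 'float' object has no attribute 'round'
Traceback (most recent call last):
  File "h.py", line 12, in go
    print("t",s["t"].round(2),"pos",s["ee_pos"].round(4),"rot",s["ee_rot"].round(3),"F",s["contact_force"].round(2),"units",(R.T@(np.array([x,y,z])-s["ee_pos"])/.02).round(2))
              ^^^^^^^^^^^^
AttributeError: 'float' object has no attribute 'round'
```

```bash
sed -i 's/s\["t"\].round(2)/round(float(s["t"]),2)/' h.py
python3 -m creep '1 -.95 0 0 0 0;1 -.95 0 0 0 0;1 -.95 .8 0 0 0;1 -.95 .8 0 0 0;1 -.95 .8 0 0 0;1 -.95 .8 0 0 0;1 -.95 .8 0 0 0;1 -.95 .8 0 0 0;1 -.95 .8 0 0 0;1 -.95 .8 0 0 0'
python3 -m creep '0 0 .5 0 0 0;0 0 .5 0 0 0;0 0 0 0 0 0;0 0 0 0 0 0'
python3 -c "from h import go; go(.5575,.2285,.140)"
python3 - <<'E'
from plant import optics; import numpy as np, cv2
o=[]
for n,(y,x) in (("top",(110,140)),("scene",(140,260))):
    im,d=optics.get_image(n); o.append(cv2.resize(im[y:y+120,x:x+110],None,fx=3.5,fy=3.5,interpolation=cv2.INTER_CUBIC))
cv2.imwrite("pics/l1.png",np.hstack(o)[:,:,::-1])
E
```

```text
t: 3.1
ee_pos: [0.557, 0.2238, 0.1745]
ee_rot: [-3.141, 0.001, 0.389]
contact_force: [-0.0, 0.1, 0.1]
opening: -0.0
grip_force: 0.0
t: 3.5
ee_pos: [0.5568, 0.2219, 0.1558]
ee_rot: [3.142, 0.001, 0.388]
contact_force: [0.7, 0.1, -0.0]
opening: -0.0001
grip_force: 0.0
t 3.5 pos [0.5568 0.2219 0.1558] rot [3.142e+00 1.000e-03 3.880e-01] F [ 0.67  0.15 -0.03] units [ 0.16 -0.29  0.79]
```

View pics/l1.png

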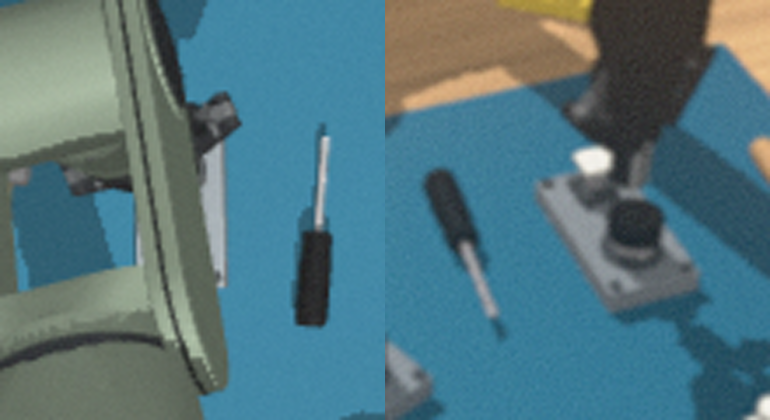

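The fingertip shows at about scene (332,192), just above and behind the pad at (331,204). I'll check this by projection.

```bash
python3 - <<'E'
from h import *
c=np.load("/tmp/scene.npz")
for P in ([.5568,.2219,.0828],[.5575,.2285,.055],[.5575,.2285,.0828]):
    q=c["K"]@(c["R"]@np.array(P)+c["t"]); print((q[:2]/q[2]).round(1))
E
```

```text
[327.8 192.4]
[329.4 200.7]
[330.5 192. ]
```

```bash
C="python3 -m creep"; 
$C '.16 -.29 .6 0 0 0;0 0 .5 0 0 0;0 0 0 0 0 0;0 0 0 0 0 0' | grep -E "ee_pos|force"
$C '0 0 .1 0 0 0;0 0 0 0 0 0' | grep -E "ee_pos|contact"
$C '0 0 .1 0 0 0;0 0 0 0 0 0' | grep -E "ee_pos|contact"
$C '0 0 .1 0 0 0;0 0 0 0 0 0' | grep -E "ee_pos|contact"
```

```text
ee_pos: [0.5573, 0.2293, 0.133]
contact_force: [0.3, -0.5, 0.7]
grip_force: 0.0
ee_pos: [0.5579, 0.2294, 0.1319]
contact_force: [-0.8, -0.3, -0.3]
ee_pos: [0.5578, 0.2294, 0.1298]
contact_force: [-0.3, -1.0, 0.6]
ee_pos: [0.5579, 0.2294, 0.1278]
contact_force: [0.2, -0.2, 0.6]
```

```bash
C="python3 -m creep"; 
for i in 1; do
$C '0 0 .1 0 0 0;0 0 0 0 0 0' | grep -E "ee_pos|contact"
$C '0 0 .1 0 0 0;0 0 0 0 0 0' | grep -E "ee_pos|contact"
$C '0 0 .1 0 0 0;0 0 0 0 0 0' | grep -E "ee_pos|contact"
done
```

```text
ee_pos: [0.558, 0.2294, 0.1259]
contact_force: [0.3, -0.1, 1.9]
ee_pos: [0.5581, 0.2294, 0.124]
contact_force: [-0.6, -0.6, 2.4]
ee_pos: [0.5581, 0.2295, 0.122]
contact_force: [-0.2, 0.5, 3.0]
```

```bash
C="python3 -m creep"; 
$C '0 0 .05 0 0 0;0 0 0 0 0 0' | grep -E "ee_pos|contact"
$C '0 0 0 0 0 0' | grep -E "contact"
$C '0 0 0 0 0 0' | grep -E "contact"
$C '0 0 0 0 0 0' | grep -E "contact"
$C '0 0 -.4 0 0 0;0 0 -1 0 0 0;0 0 -1 0 0 0;0 0 0 0 0 0' | grep -E "ee_pos|contact"
python3 -c "from h import go; go(.604,.0105,.170)"
```

```text
ee_pos: [0.5581, 0.2294, 0.1211]
contact_force: [-0.0, 0.2, 3.1]
contact_force: [-0.2, -0.2, 3.5]
contact_force: [0.2, 0.2, 3.6]
contact_force: [0.5, -0.6, 3.4]
ee_pos: [0.5594, 0.2298, 0.1717]
contact_force: [0.1, -0.2, -0.3]
t 6.1 pos [0.5594 0.2298 0.1717] rot [ 3.141 -0.005  0.389] F [ 0.12 -0.18 -0.31] units [-2.09 10.99  0.08]
```

```bash
C="python3 -m creep"; 
$C '-.2 1 0 0 0 0;-.2 1 0 0 0 0;-.2 1 0 0 0 0;-.2 1 0 0 0 0;-.2 1 0 0 0 0;-.2 1 0 0 0 0;-.2 1 0 0 0 0;-.2 1 0 0 0 0;-.2 1 0 0 0 0;-.2 1 0 0 0 0' | grep -E "ee_pos|contact"
$C '0 1 0 0 0 0;0 0 0 0 0 0;0 0 0 0 0 0' | grep -E "ee_pos|contact"
python3 -c "from h import go; go(.604,.0105,.132)"
```

```text
ee_pos: [0.5957, 0.0284, 0.1672]
contact_force: [-0.5, -0.6, -0.0]
ee_pos: [0.604, 0.0106, 0.1682]
contact_force: [0.5, -0.6, 0.1]
t 7.4 pos [0.604  0.0106 0.1682] rot [-3.14e+00  1.00e-03  3.88e-01] F [ 0.54 -0.6   0.13] units [-0.    0.    1.81]
```

```bash
C="python3 -m creep"; 
$C '0 0 .9 0 0 0;0 0 .9 0 0 0;0 0 0 0 0 0;0 0 0 0 0 0' | grep -E "ee_pos|contact"
$C '0 0 .15 0 0 0;0 0 0 0 0 0;0 0 0 0 0 0' | grep -E "ee_pos|contact"
$C '0 0 .1 0 0 0;0 0 0 0 0 0' | grep -E "ee_pos|contact"
$C '0 0 .1 0 0 0;0 0 0 0 0 0' | grep -E "ee_pos|contact"
```

```text
ee_pos: [0.6037, 0.0116, 0.1325]
contact_force: [0.2, 0.4, 0.0]
ee_pos: [0.6046, 0.0107, 0.1306]
contact_force: [-1.1, 0.0, 0.8]
ee_pos: [0.6042, 0.0106, 0.1279]
contact_force: [0.4, -0.3, 0.0]
ee_pos: [0.6044, 0.0106, 0.1261]
contact_force: [-1.3, 0.3, 2.9]
```

```bash
C="python3 -m creep"; 
$C '0 0 .1 0 0 0;0 0 0 0 0 0' | grep -E "ee_pos|contact"
$C '0 0 .1 0 0 0;0 0 0 0 0 0' | grep -E "ee_pos|contact"
$C '0 0 0 0 0 0' | grep -E "ee_pos|contact"
$C '0 0 0 0 0 0' | grep -E "contact"
$C '0 0 0 0 0 0' | grep -E "contact"
$C '0 0 -.4 0 0 0;0 0 -1 0 0 0;0 0 -1 0 0 0;0 0 0 0 0 0' | grep -E "ee_pos|contact"
python3 -c "from h import go; go(.519,-.248,.170)"
```

```text
ee_pos: [0.6044, 0.0106, 0.1243]
contact_force: [-2.4, 0.1, 4.7]
ee_pos: [0.6045, 0.0106, 0.1227]
contact_force: [-2.8, 0.2, 7.2]
ee_pos: [0.6045, 0.0106, 0.1228]
contact_force: [-2.3, 0.5, 6.7]
contact_force: [-3.5, 0.2, 6.7]
contact_force: [-1.6, -0.2, 7.7]
ee_pos: [0.6063, 0.0104, 0.1729]
contact_force: [0.0, 0.1, 1.0]
t 9.6 pos [0.6063 0.0104 0.1729] rot [ 3.138 -0.006  0.389] F [0.   0.08 1.02] units [-8.94 10.3   0.13]
```

```bash
C="python3 -m creep"; 
$C '-.87 1 0 0 0 0;-.87 1 0 0 0 0;-.87 1 0 0 0 0;-.87 1 0 0 0 0;-.87 1 0 0 0 0;-.87 1 0 0 0 0;-.87 1 0 0 0 0;-.87 1 0 0 0 0;-.87 1 0 0 0 0;-.87 1 0 0 0 0' | grep -E "ee_pos|contact"
$C '-.2 .3 0 0 0 0;0 0 0 0 0 0;0 0 0 0 0 0' | grep -E "ee_pos|contact"
python3 -c "from h import go; go(.519,-.248,.132)"
```

```text
ee_pos: [0.518, -0.241, 0.1684]
contact_force: [0.4, 0.2, 0.1]
ee_pos: [0.5175, -0.2466, 0.1692]
contact_force: [0.0, -0.5, -0.5]
t 10.9 pos [ 0.5175 -0.2466  0.1692] rot [-3.14   0.     0.389] F [ 0.01 -0.53 -0.47] units [0.04 0.1  1.86]
```

```bash
C="python3 -m creep"; 
$C '.05 .1 .9 0 0 0;0 0 .9 0 0 0;0 0 0 0 0 0;0 0 0 0 0 0' | grep -E "ee_pos|contact"
$C '0 0 .15 0 0 0;0 0 0 0 0 0;0 0 0 0 0 0' | grep -E "ee_pos|contact"
$C '0 0 .1 0 0 0;0 0 0 0 0 0' | grep -E "ee_pos|contact"
$C '0 0 .1 0 0 0;0 0 0 0 0 0' | grep -E "ee_pos|contact"
$C '0 0 .1 0 0 0;0 0 0 0 0 0' | grep -E "ee_pos|contact"
```

```text
ee_pos: [0.5194, -0.2477, 0.1336]
contact_force: [0.6, -0.1, 0.5]
ee_pos: [0.5197, -0.249, 0.1316]
contact_force: [-1.0, -0.5, 0.6]
ee_pos: [0.5192, -0.249, 0.1289]
contact_force: [-1.2, 0.3, 0.1]
ee_pos: [0.5194, -0.2491, 0.1269]
contact_force: [-0.2, 0.3, 1.8]
ee_pos: [0.5195, -0.2491, 0.1251]
contact_force: [0.0, 0.3, 2.0]
```

```bash
C="python3 -m creep"; 
$C '0 0 .1 0 0 0;0 0 0 0 0 0' | grep -E "ee_pos|contact"
$C '0 0 .1 0 0 0;0 0 0 0 0 0' | grep -E "ee_pos|contact"
$C '0 0 0 0 0 0' | grep -E "ee_pos|contact"
$C '0 0 0 0 0 0' | grep -E "contact"
$C '0 0 0 0 0 0' | grep -E "contact"
python3 -c "from h import go; go(.519,-.248,.170)"
```

```text
ee_pos: [0.5195, -0.2491, 0.1232]
contact_force: [-1.3, 0.5, 5.4]
ee_pos: [0.5195, -0.2491, 0.1214]
contact_force: [-1.9, 1.2, 6.6]
ee_pos: [0.5195, -0.2491, 0.1216]
contact_force: [-1.4, -0.1, 6.2]
contact_force: [-1.2, 0.5, 7.1]
contact_force: [-0.9, 0.4, 6.3]
t 12.9 pos [ 0.5195 -0.2491  0.1216] rot [ 3.141 -0.     0.389] F [-0.86  0.38  6.26] units [-0.   -0.06 -2.42]
```

Comparison:

| Pad | Force | Depth |
|---|---|---|
| Left | 3.4 N | 6.6 mm |
| Middle | 7 N | 5 mm |
| Right | 6.5 N | 6.3 mm |

The left pad is clearly the softest. I'll go to the left block's tag.

```bash
C="python3 -m creep"; 
$C '0 0 -.5 0 0 0;0 0 -1 0 0 0;0 0 -1 0 0 0;0 0 0 0 0 0;.34 -1 0 0 0 0;.34 -1 0 0 0 0;.34 -1 0 0 0 0' | grep -E "ee_pos|contact"
$C '.34 -1 0 0 0 0;.34 -1 0 0 0 0;.34 -1 0 0 0 0;.34 -1 0 0 0 0;.34 -1 0 0 0 0;.34 -1 0 0 0 0;.34 -1 0 0 0 0;.34 -1 0 0 0 0;.34 -1 0 0 0 0;.34 -1 0 0 0 0' | grep -E "ee_pos|contact"
$C '.34 -1 0 0 0 0;.34 -1 0 0 0 0;.34 -1 0 0 0 0;.34 -1 0 0 0 0;.34 -1 0 0 0 0;.34 -1 0 0 0 0;.34 -1 0 0 0 0;.34 -1 0 0 0 0;.34 -1 0 0 0 0;0 0 0 0 0 0' | grep -E "ee_pos|contact"
python3 -c "from h import go; go(.4935,.2315,.132)"
```

```text
ee_pos: [0.514, -0.1835, 0.169]
contact_force: [-0.9, -0.3, 0.3]
ee_pos: [0.5005, 0.0271, 0.1691]
contact_force: [0.7, 0.2, -0.8]
ee_pos: [0.4887, 0.2172, 0.1692]
contact_force: [1.0, -0.3, -0.5]
t 15.6 pos [0.4887 0.2172 0.1692] rot [-3.14e+00  3.00e-03  3.92e-01] F [ 1.04 -0.34 -0.49] units [ 0.5  -0.56  1.86]
```

```bash
C="python3 -m creep"; 
$C '.5 -.56 0 0 0 0;0 0 0 0 0 0;0 0 .8 0 0 0;0 0 .8 0 0 0;0 0 0 0 0 0;0 0 0 0 0 0' | grep -E "ee_pos|contact"
python3 -c "from h import go; go(.4935,.2315,.132)"
python3 - <<'E'
from plant import optics; import numpy as np, cv2
im,d=optics.get_image("scene"); cv2.imwrite("pics/l2.png",cv2.resize(im[130:240,260:380],None,fx=5,fy=5,interpolation=cv2.INTER_CUBIC)[:,:,::-1])
E
```

```text
ee_pos: [0.4958, 0.2286, 0.1386]
contact_force: [0.8, -0.6, 0.8]
t 16.2 pos [0.4958 0.2286 0.1386] rot [-3.142e+00  1.000e-03  3.880e-01] F [ 0.83 -0.55  0.76] units [-0.05 -0.18  0.33]
```

View pics/l2.png

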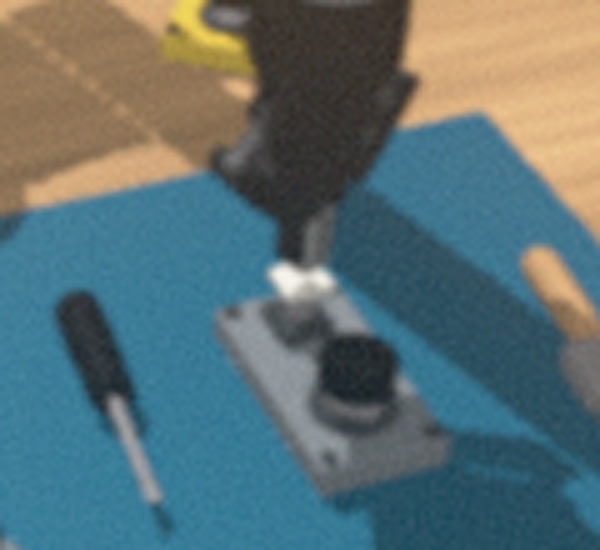

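The tip, at crop (305,262), hangs centred over the white plate at (300,283), clear of the pad. I'll press.

```bash
C="python3 -m creep"; 
$C '-.05 -.15 .4 0 0 0;0 0 .2 0 0 0;0 0 .2 0 0 0;0 0 .2 0 0 0;0 0 0 0 0 0' | grep -E "ee_pos|contact"
$C '0 0 .15 0 0 0;0 0 .1 0 0 0;0 0 0 0 0 0' | grep -E "ee_pos|contact"
$C '0 0 .1 0 0 0;0 0 0 0 0 0' | grep -E "ee_pos|contact"
```

```text
ee_pos: [0.4938, 0.2315, 0.1184]
contact_force: [0.1, -0.8, -0.2]
ee_pos: [0.4939, 0.2315, 0.1136]
contact_force: [-0.3, 1.1, -0.1]
ee_pos: [0.4939, 0.2315, 0.1117]
contact_force: [0.7, 0.5, 0.4]
```

```bash
C="python3 -m creep"; 
$C '0 0 .1 0 0 0' | grep -E "ee_pos|contact"
$C '0 0 .05 0 0 0' | grep -E "ee_pos|contact"
python3 - <<'E'
from plant import optics; import numpy as np, cv2
im,d=optics.get_image("scene"); cv2.imwrite("pics/l3.png",cv2.resize(im[130:240,260:380],None,fx=5,fy=5,interpolation=cv2.INTER_CUBIC)[:,:,::-1])
E
```

```text
ee_pos: [0.4941, 0.2315, 0.1105]
contact_force: [-5.3, -1.6, 17.4]
ee_pos: [0.4942, 0.2316, 0.1105]
contact_force: [-6.4, -2.5, 18.3]
```

View pics/l3.png

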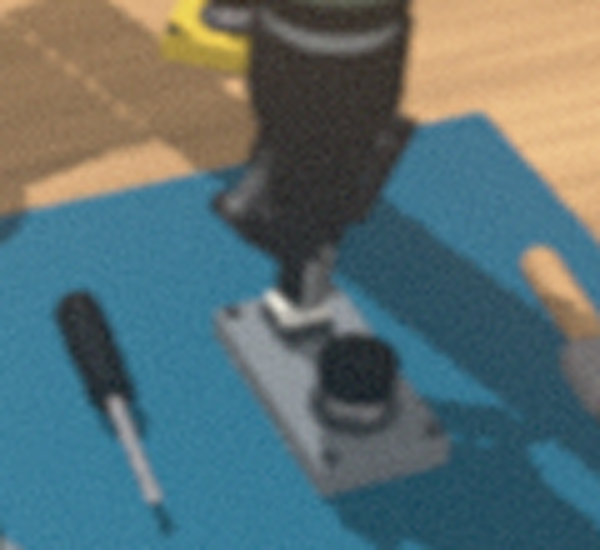

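The plate now sits on its guide at crop (297,310), and the force rose to 18 N at the expected stop height. I'll lift straight up, back off and check.

```bash
C="python3 -m creep"; 
$C '0 0 -.3 0 0 0;0 0 -1 0 0 0;0 0 -1 0 0 0;0 0 -1 0 0 0;0 0 -1 0 0 0;-1 0 -1 0 0 0;-1 0 0 0 0 0;-1 1 0 0 0 0;-1 1 0 0 0 0;0 1 0 0 0 0' | grep -E "ee_pos|contact"
$C '0 1 0 0 0 0;0 1 0 0 0 0;0 1 0 0 0 0;0 1 0 0 0 0;0 1 0 0 0 0;0 1 0 0 0 0;0 1 0 0 0 0;0 1 0 0 0 0;0 1 0 0 0 0;0 1 0 0 0 0' | grep -E "ee_pos|contact"
$C '0 1 0 0 0 0;0 1 0 0 0 0;0 1 0 0 0 0;0 1 0 0 0 0;0 1 0 0 0 0;0 1 0 0 0 0;0 1 0 0 0 0;0 1 0 0 0 0;0 1 0 0 0 0;0 0 0 0 0 0' | grep -E "ee_pos|contact"
python3 - <<'E'
from plant import optics; import numpy as np, cv2
from h import *
im,d=optics.get_image("scene"); cv2.imwrite("pics/s4.png",cv2.resize(im[150:280,90:380],None,fx=2.75,fy=2.75,interpolation=cv2.INTER_CUBIC)[:,:,::-1])
im2,_=optics.get_image("top"); o=np.load("/tmp/top.npz")["im"]
for nm,p in (("pL",(190,158)),("pM",(271,139)),("pR",(370,169)),("tL",(188,182)),("tM",(281,160)),("tR",(376,192))):
    f=(lambda a:(a.max(2)<60)) if nm[0]=="p" else (lambda a:(a.min(2)>200))
    try: print(nm,[blob(f(a).astype(np.uint8),p,14 if nm[0]=="p" else 10)[0].round(1) for a in (o,im2)])
    except Exception as e: print(nm,e)
E
```

```text
ee_pos: [0.4402, 0.1447, 0.2141]
contact_force: [-0.5, 1.0, -0.3]
ee_pos: [0.5186, -0.0402, 0.2146]
contact_force: [0.2, -0.3, -0.2]
ee_pos: [0.5876, -0.2091, 0.2149]
contact_force: [-0.3, 0.9, 0.8]
pL [array([189.2, 157.5]), array([189.1, 157.6])]
pM [array([271.1, 138.4]), array([271.1, 138.4])]
pR [array([369.4, 168.2]), array([373.4, 174.2])]
tL [array([188.6, 181.2]), array([189.5, 185. ])]
tM [array([281.6, 159.7]), array([281.7, 159.7])]
tR attempt to get argmax of an empty sequence
```

View pics/s4.png

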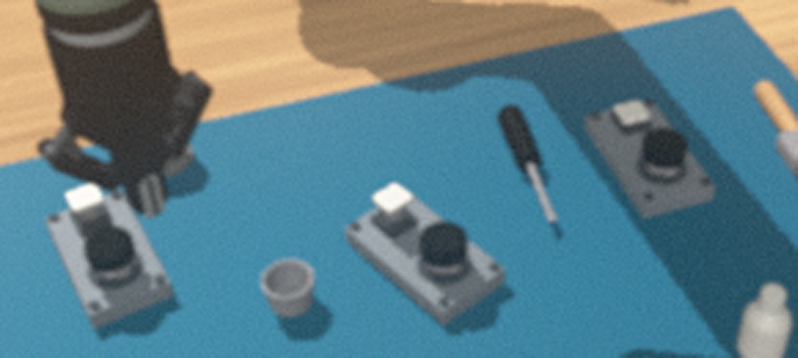

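The left tag at crop (632,115) is down on its guide. The middle (393,200) and right (85,200) tags are still up. The left and middle pads haven't moved in the top view; the arm hides the right block there, but it looks unmoved in the scene view. The arm is clear of everything.

```bash
python3 -c "
from plant import ticket; print(ticket.close_job())"
```

```text
the job is handed in; nothing more can be done
None
```

I pressed the pads left to right, found the left one softest (3.4 N at about 6.6 mm, against 6.5–7 N at 5–6.3 mm for the others), pushed the left tag down to its stop, left the other two tags up, and handed the job in.

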